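Load and start the therapy-aid cleaning station

TASK

Clean up after the hand-therapy session: first push the bar of the tipping tray over so that all three wooden grips tumble into the hopper, and let the tray come back level. Then, without picking it up, nudge the massage ball across the deck until it drops into the round pocket, swing the clear hood shut over it, and only then press the start button fully down and let it go. Leave the other things on the table where they stand.

Things in the scene. Friction and masses are not known exactly. Their poses are not given: they have to be found in the camera images.
- tipper: Fixed stand with an open grey hopper and, beside it, a white pedestal that carries the tipping tray. Origin on the table under the tray's hinge line; its own y axis runs along the hinge, its own x axis points from the tray to the hopper (roughly away from the robot). The hopper is open on top, 120 mm high, 5 mm walls, spans x -5 to 185 mm and y -90 to 90 mm; the pedestal lies at x -150 to -20 mm.
- tray_hinge (a point): Middle of the tray's hinge line, 130 mm above the table.
- tray (a joint): Angle of the tipping tray in rad: 0 = level on its pedestal, 1.35 = stop, fully tipped towards the hopper. The aluminium tray (160 x 158 mm, walls 40 mm, floor 4 mm thick, no wall on the hopper side) reaches from the hinge back over the pedestal. About 5 N on the bar, pushed towards the hopper, tips it, and everything has slid out by about 1.0 rad if it is held there for a second; let go, it sinks back level by its own weight, damped, within about two seconds.
- tray_bar (a point): Middle of the tray's handle: a round steel bar, 10 mm thick and 168 mm long, parallel to the hinge and 115 mm straight above it when the tray is level; it turns with the tray, forwards and down over the hopper. Nothing but the grips in the tray (36 mm high) stands behind or below it.
- deck: Fixed cleaning station: a flat white deck, its top 20 mm above the table, with a 10 mm high raised edge at x = 95 and y = -143 mm and a 30 mm high grey control strip on the side near the robot (x -165 to -95 mm, y -146 to 146 mm). Origin on the table under the middle of the deck; own y axis points from the free part of the deck to the pocket and the hood, own x away from the control strip.
- pocket (a point): Centre of the mouth of the round pocket in the deck (50 mm across, 14 mm deep), level with the deck top. Its x, y axes are those of the deck. At deck x 0, y 60 mm.
- ball_center (a point): Centre of the loose black rubber massage ball, 64 mm across, 0.1 to 0.2 kg, that lies on the deck; its centre is 32 mm above the deck top, and 20 mm above it once it sits on the pocket's rim. It rolls with a little resistance and stops within a few cm.
- hood_hinge (a point): Middle of the hood's hinge line, 60 mm beyond the pocket's centre, 21 mm above the table; the line runs along the deck's own x.
- hood (a joint): Angle of the hood in rad: 0 = shut over the pocket, 1.75 = stop, leaning open. The clear hood (an open-bottomed box 108 x 104 x 70 mm, 0.2 kg) swings up and away to the deck's +y; it rests against its stop when open, and falls shut by itself, damped, once it is pulled below about 0.8 rad. It does not shut over a ball that is not in the pocket.
- hood_tab (a point): Point mid-thickness in the hood's grey pull tab (70 mm wide along the hinge, 8 mm thick, sticks out 44 mm from the wall opposite the hinge), 15 mm short of its outer edge: 135 mm from the hinge line and 12 mm above it when shut. Open, the tab points up. Push its far face towards the pocket (1 to 2 N), on the outer half: that face meets the hood's wall in a corner.
- start (a joint): Travel of the start button, a flat round grey knob 36 mm across in a dark collar on the control strip: 0 = up, 0.006 = fully down, at 5 N; it springs back.
- start_top (a point): Centre of the button's top face; the button is pressed straight down.
- grip0_center (a point): Centre of one of the three wooden hand grips in the tray: 70 mm long, square 36 mm ends on a 26 mm round shank, about 60 g.
- grip1_center (a point): Centre of one of the three wooden hand grips in the tray: 70 mm long, square 36 mm ends on a 26 mm round shank, about 60 g.
- grip2_center (a point): Centre of one of the three wooden hand grips in the tray: 70 mm long, square 36 mm ends on a 26 mm round shank, about 60 g.
- tape: Bystander: a white tape roll lying flat, 90 mm across, 25 mm high. Origin at the centre of its underside.
- cup: Bystander: a white cup, 60 mm across, 85 mm high. Origin at the centre of its underside.
- jar: Bystander: a glass jar, 60 mm across, 70 mm high. Origin at the centre of its underside.
- roll: Bystander: a paper roll standing up, 70 mm across, 60 mm high. Origin at the centre of its underside.
- gel: Bystander: a clear bottle, 60 mm across, 140 mm high. Origin at the centre of its underside.
Not all that is in view belongs to the job. Of the things that look like the part that bears ball_center, the smaller one is meant. Leave any blue look-alike of the part that bears grip1_center alone.

How it is judged:
By the outcome, as a careful person would: the job done as asked, in the order asked, and still so for the second after the job is handed in, with the robot touching nothing.
It also fails if it takes over 67 s, if anything falls off the work surface, if the arm or the gripper's body presses on something with over 40 N, if the wrist force passes 120 N, or if a joint passes its speed limit or range.

ROBOT

A 6-joint arm with a two-finger parallel gripper is mounted at the origin on the work surface. World frame = base frame: x ahead of the robot, y to its left, z up, the work surface at z = 0. Lengths are in m, angles in degrees, forces in N, time in s.
With the tool pointing down it reaches from about 0.35 to 0.875 m from the base axis. Payload 4.2 kg.
Tool frame: the origin (TCP) lies between the finger pads; the fingertips stand 14 mm ahead of it and the grasp point (between the pads) lies 5 mm behind it (r.tcp_to_tips is the distance from the TCP to the fingertips, in m); y points along the fingers, x is the direction in which the jaws open and shut, and the axes are right-handed (so a half turn about y gives the same grasp; the last joint's range is limited). The gripper opens to 87 mm and grips with 3 to 60 N. Pads are 19 mm wide; open, the fingers measure 117 mm over their backs; the gripper's body (75 mm by 190 mm) begins 51 mm behind the grasp point.
Start: joints at [90.848, 22.042, 0.453, 0, -68.411, -14.817], TCP at [0.151, 0.607, 0.237] pointing down, gripper open.
Joint ranges: [-179.83, 179.83], [-69.29, 118.12], [-61.27, 80.66], [-181.25, 117.63], [-171.15, -9.14], [-177.46, 177.46]. Speed limits (degrees/s): [159.86, 159.86, 180, 180, 180, 180].

INTERFACE

Orientations are given as a 3x3 rotation matrix whose columns are the frame's x, y, z axes.
In Python, from station import sense, optics, ticket, r gives the robot as it stands.
- The arm moves only by the tool carry_out, never from a script. Its argument "steps" is a list that holds one entry, the list of rows, each a list of 6 numbers: the shift along the world's x, y, z in cm, then the turn, a rotation vector about the world's x, y, z in rad. A call has 1 to 20 rows; each row is the pose to reach, as a shift and turn from the pose commanded when the call began; what a row does not reach only later rows make up. A row lasts 1/8 s, in which the tool goes at most 62.5 mm and 10.7 degrees, less where a joint would pass 70% of its speed; a pose out of reach is approached as far as the arm can. A call with a gripper value outside its range is refused whole. "fingers" is the closure in counts, from 0 (fully open) to 255 (shut), set as the call begins (left out, the last holds). The fingers move at their own pace and stop on an object; the grip force is fixed at half the most. Time passes only in rows, so rows that repeat a pose let the fingers close. It gives the time, the measured TCP pose, the force and the opening at its end, in the units of the state.
- sense(): the state, without advancing time (a new reading comes with each control period).
- optics.capture(name): name is "side" or "top" or "wrist"; returns a dict with "image" (420x560x3 uint8, red, green, blue), "fov_y" (degrees; the focal length in pixels is half the picture's height over the tangent of half this angle, whatever the lens; pixels are square), "cx", "cy" (the principal point, pixels), "rvec" (rotation vector, rad) and "tvec" (3), from world to camera coordinates, as OpenCV has them. Camera axes: x right, y down, z forward; pixel columns grow to the right and rows downward; lengths in m; the calibration is good to about 2 mm. A picture is of the moment at which its call begins. There is no depth.
- ticket.finish_job(): hands the job in, once; it reports no verdict.
The state is a dict: "time_s": time; "joints": joint angles; "joint_velocities": joint speeds; "effort": joint torques, N m; "tcp_pos": TCP position; "ee_rot": TCP orientation; "wrist_force": force on the tool from outside, world axes, zero at the start; "moment": the same for the moment, N m; "gripper_width": opening from 0.0 (shut) to 1.0 (fully open).
Only numpy, scipy, OpenCV 4.12 (cv2) and the standard library are available. Lean on these libraries where they do the work, as an engineer would, in place of code of your own. Each camera call takes 0.05 s, during which the arm holds its last target.

## Working session

There is one attempt and no reset: what is moved stays moved. The work goes in short steps, Python scripts to look and compute and a tool call to move; the robot and the scene stay as the last step left them, time stands still between calls to the robot, and variables do not carry over. Pictures are saved under pics/ and viewed, and the job is handed in when it is done.

Besides the shell and the picture viewer there is one more tool, called after "Emit:" as name(argument=value, ...), one argument or row to a line, values as JSON. carry_out: Moves the arm, as the interface text tells. Its arguments: {"type":"object","properties":{"steps":{"type":"array","items":{"type":"array","items":{"type":"array","items":{"type":"number"}}}},"fingers":{"type":"number"}},"required":["steps"]}

```bash
mkdir -p pics; ls; cat > h.py <<'E'
import numpy as np, cv2
from station import sense, optics, ticket, r
def cap(n,tag):
    c=optics.capture(n); cv2.imwrite(f'pics/{tag}.png',c['image'][:,:,::-1]); np.savez(f'pics/{tag}.npz',**{k:v for k,v in c.items()}); return c
def load(tag):
    return dict(np.load(f'pics/{tag}.npz'))
def K(c):
    f=c['image'].shape[0]/2/np.tan(np.radians(c['fov_y'])/2); return np.array([[f,0,c['cx']],[0,f,c['cy']],[0,0,1.]])
def onz(c,u,v,z):
    R=cv2.Rodrigues(np.array(c['rvec'],float))[0]; t=np.array(c['tvec'],float).ravel()
    d=R.T@np.linalg.inv(K(c))@np.array([u,v,1.]); o=-R.T@t
    return o+d*(z-o[2])/d[2]
def proj(c,P):
    return cv2.projectPoints(np.array(P,float).reshape(-1,3),np.array(c['rvec'],float),np.array(c['tvec'],float),K(c),None)[0].reshape(-1,2)
def crop(tag,u0,v0,u1,v1,s,out):
    im=cv2.imread(f'pics/{tag}.png')[v0:v1,u0:u1]; cv2.imwrite(f'pics/{out}.png',cv2.resize(im,None,fx=s,fy=s,interpolation=cv2.INTER_CUBIC))
E
python3 - <<'E'
from h import *
for n in ['side','top','wrist']:
    c=cap(n,n+'0'); print(n,{k:v for k,v in c.items() if k!='image'})
s=sense(); print(s)
E
```

```text
pics
side {'fov_y': 46.68559646944691, 'cx': 273.80666384083725, 'cy': 209.97687615552675, 'rvec': array([ 2.22916497, -0.48402615,  0.25127104]), 'tvec': array([-0.45596589,  0.25160048,  1.37687966])}
top {'fov_y': 43.01338302437864, 'cx': 279.5625018325589, 'cy': 207.2157133116802, 'rvec': array([ 2.17029216, -2.22445133,  0.07784599]), 'tvec': array([-0.00494637,  0.51356354,  1.57496332])}
wrist {'fov_y': 62.438676075333525, 'cx': 281.471177578091, 'cy': 207.37745918126453, 'rvec': array([-1.81378118,  2.31863542,  0.33645804]), 'tvec': array([ 0.62518473, -0.03323635,  0.3907176 ])}
{'time_s': 0.15, 'joints': array([ 9.08496211e+01,  2.20827318e+01,  3.97254926e-01, -1.88010502e-02,
       -6.84109361e+01, -1.48163623e+01]), 'joint_velocities': array([ 0.03982278, -0.09439967,  0.20700906,  0.05898807, -0.02851472,
        0.02033522]), 'effort': array([-2.11393276e-04, -3.91049731e+01,  1.87587798e+01,  4.22242552e+00,
        1.23903423e-02, -1.39063591e-04]), 'tcp_pos': array([0.15073985, 0.6061093 , 0.23568992]), 'ee_rot': array([[-2.41475799e-01, -2.80135185e-04,  9.70406801e-01],
       [-9.70405344e-01, -1.68704408e-03, -2.41475924e-01],
       [ 1.70476495e-03, -9.99998538e-01,  1.35535638e-04]]), 'wrist_force': array([-0.08128966,  0.3971571 ,  0.27570216]), 'moment': array([-0.02034363, -0.00943249,  0.01429307]), 'gripper_width': 0.99861483871572}
```

View images.

View pics/side0.png

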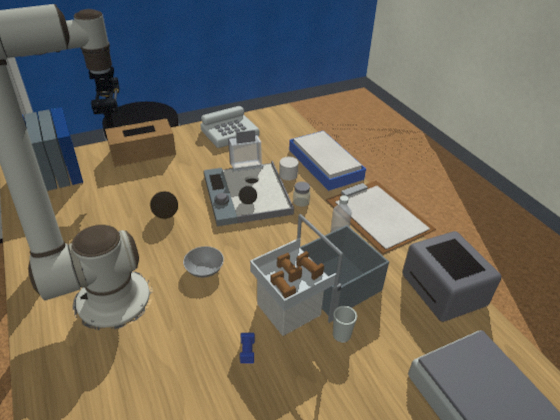

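View pics/top0.png

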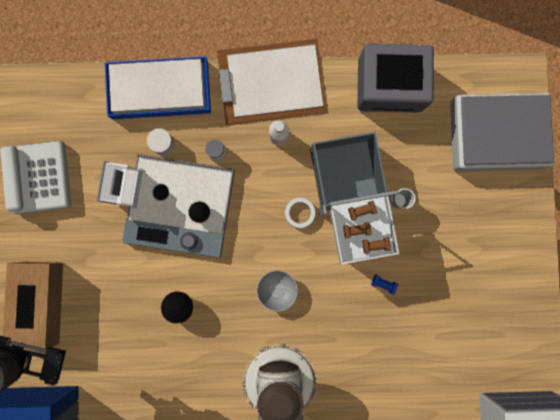

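View pics/wrist0.png

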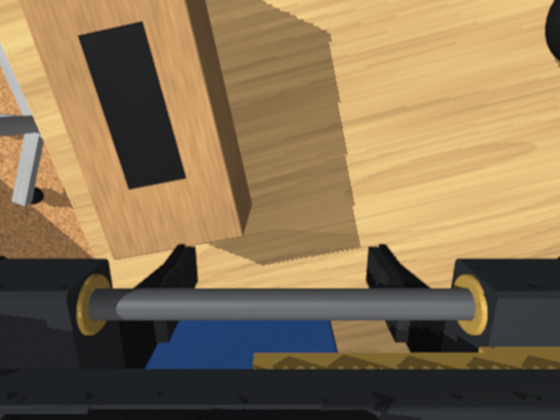

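```bash
python3 - <<'E'
from h import *
crop('top0',90,130,260,270,4.5,'c1'); crop('top0',270,120,430,300,3.3,'c2'); crop('side0',190,100,330,240,4.2,'c3');crop('side0',230,200,400,350,4.2,'c4')
c=load('top0')
print(proj(c,[[0,0,0],[.5,0,0],[.5,.3,0]]))
E
```

```text
[[277.88875768 380.99450897]
 [273.77006687 212.05753058]
 [173.88810081 214.49335698]]
```

View pics/c1.png

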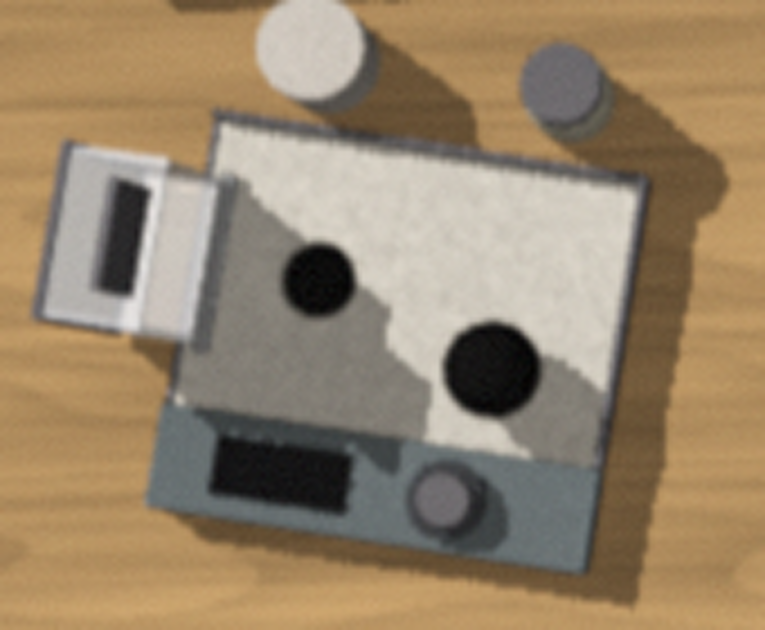

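View pics/c2.png

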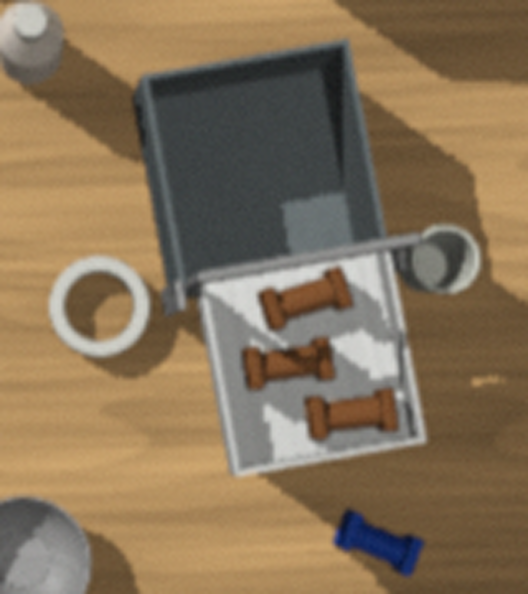

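View pics/c3.png

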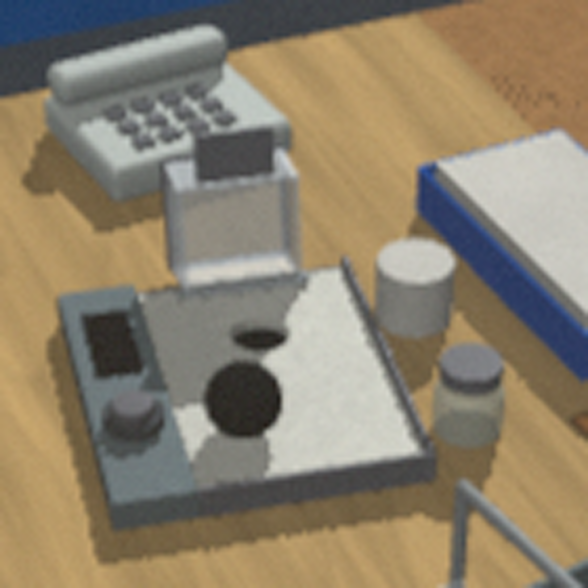

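View pics/c4.png

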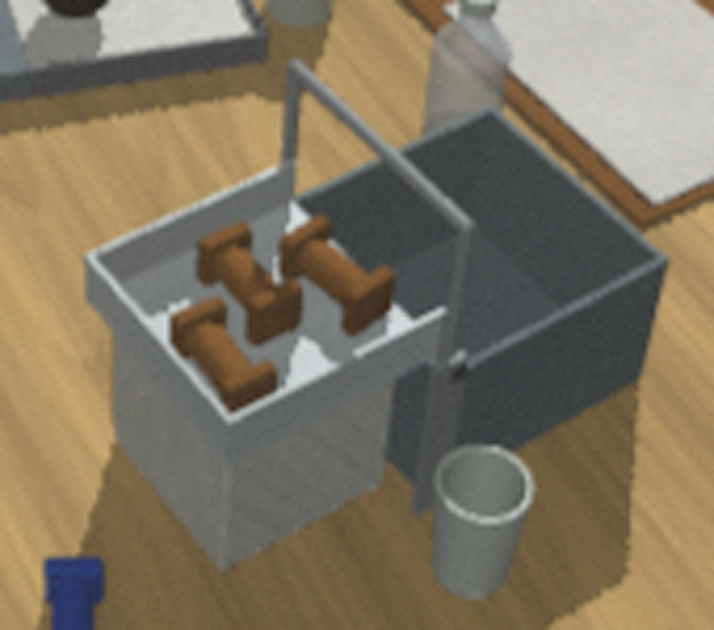

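```bash
python3 - <<'E'
from h import *
c=load('top0')
def C1(u,v,z): return onz(c,90+u/4.5-.4,130+v/4.5-.4,z)
def C2(u,v,z): return onz(c,270+u/3.3-.35,120+v/3.3-.35,z)
a=C1(218,112,.03);b=C1(648,178,.03);d=C1(585,572,.03);e=C1(148,505,.03)
print('deck corners',a,b,d,e)
print([np.linalg.norm(p-q) for p,q in((a,b),(b,d),(d,e),(e,a))])
print('pocket',C1(318,279,.02),'ball',C1(492,369,.052),'btn',C1(441,499,.045))
yv=(a-b)+(e-d); yv[2]=0; yv/=np.linalg.norm(yv); xv=np.array([yv[1],-yv[0],0]); print('deck x',xv,'y',yv, np.degrees(np.arctan2(yv[1],yv[0])))
p=C1(318,279,.02); 
for z in(.03,.04,.05): 
  q=C1(441,499,z)-p; print(z,'btn in deck',q@xv, q@yv+.06)
for n,q in(('a',a),('b',b),('d',d),('e',e)): print(n,(q-p)@xv,(q-p)@yv+.06)
B=C1(492,369,.052)-p; print('ball deck',B@xv,B@yv+.06)
h=[C2(143,78,.12),C2(347,42,.12),C2(385,240,.12)]
print('hopper',h,np.linalg.norm(h[0]-h[1]),np.linalg.norm(h[1]-h[2]))
B1,B2=C2(175,283,.245),C2(425,238,.245); print('bar',B1,B2,np.linalg.norm(B1-B2),(B1+B2)/2)
yt=B1-B2; yt[2]=0;yt/=np.linalg.norm(yt); yt2=h[0]-h[1]; yt2/=np.linalg.norm(yt2); print(yt,yt2)
xt=np.array([yt2[1],-yt2[0],0]);print('xt',xt)
O=(h[0]+h[1])/2-.185*xt; print('origin from hopper',O)
t=[C2(235,472,.166),C2(425,440,.166)]; print('tray near',t,(t[0]+t[1])/2+.16*xt, np.linalg.norm(t[0]-t[1]))
for n,u,v,z in(('tape',100,306,.025),('cup',443,258,.085),('blue',380,542,.02),('gel',30,20,.14)): print(n,C2(u,v,z))
print('jar',C1(562,82,.07),'roll',C1(310,48,.06),'bigball',onz(c,177,307,.04))
E
```

```text
deck corners [0.67910941 0.39803089 0.03      ] [0.62874421 0.11602488 0.03      ] [0.37117685 0.1622284  0.03      ] [0.42192093 0.44596621 0.03      ]
[np.float64(0.2864682200516151), np.float64(0.26167864432975063), np.float64(0.28823966815717983), np.float64(0.2616174792540946)]
pocket [0.56809361 0.33576332 0.02      ] ball [0.50405896 0.21760087 0.052     ] btn [0.42104745 0.25285346 0.045     ]
deck x [ 0.98440239 -0.17593161  0.        ] y [0.17593161 0.98440239 0.        ] 79.86712356890725
0.03 btn in deck -0.13058311395120295 -0.04511593593538234
0.04 btn in deck -0.13030511933610672 -0.04669646952557045
0.05 btn in deck -0.1300271247210104 -0.04827700311575861
a 0.09832938165680244 0.14082753286354346
b 0.0983635337642738 -0.14564068515230225
d -0.16331505624572248 -0.1454720772152527
e -0.1632809041382511 0.14276758891866914
ball deck -0.04224734967032038 -0.06758512216794957
hopper [array([ 0.68465542, -0.11457321,  0.12      ]), array([ 0.7116384 , -0.28960668,  0.12      ]), array([ 0.54145627, -0.31586293,  0.12      ])] 0.17710109651798994 0.17219566640019976
bar [ 0.50177574 -0.124859    0.245     ] [ 0.53205552 -0.32016331  0.245     ] 0.19763765168814607 [ 0.51691563 -0.22251115  0.245     ]
[-0.15320854  0.98819388  0.        ] [-0.15235923  0.98832518  0.        ]
xt [0.98832518 0.15235923 0.        ]
origin from hopper [ 0.51530675 -0.2302764   0.12      ]
tray near [array([ 0.35119666, -0.17660244,  0.166     ]), array([ 0.37322804, -0.33266226,  0.166     ])] [ 0.52034438 -0.23025487  0.166     ] 0.1576072645533824
tape [ 0.49591395 -0.07752824  0.025     ]
cup [ 0.52744627 -0.37323722  0.085     ]
blue [ 0.27844767 -0.32289846  0.02      ]
gel [ 0.73243213 -0.01936463  0.14      ]
jar [0.68686629 0.16717832 0.07      ] roll [0.71454663 0.33073349 0.06      ] bigball [0.22941597 0.28717276 0.04      ]
```

```bash
cat >> h.py <<'E'
XT=np.array([0.9883,0.1524,0]);YT=np.array([-.1524,.9883,0]);OT=np.array([.5175,-.2303,0])
XD=np.array([.9844,-.1759,0]);YD=np.array([.1759,.9844,0]);PK=np.array([.5681,.3358,0]);OD=PK-.06*YD
Z=np.array([0,0,1.])
def T(x,y,z): return OT+x*XT+y*YT+z*Z
def D(x,y,z): return OD+x*XD+y*YD+z*Z
E
python3 - <<'E'
from h import *
L=[[T(0,-.084,.245),T(0,.084,.245)],[T(0,-.09,.13),T(0,.09,.13)],[T(-.005,-.09,.12),T(.185,-.09,.12),T(.185,.09,.12),T(-.005,.09,.12)],
[T(0,-.079,.17),T(-.16,-.079,.17),T(-.16,.079,.17),T(0,.079,.17)],
[D(-.165,-.146,.03),D(-.165,.146,.03),D(-.095,.146,.03),D(-.095,-.146,.03),D(-.165,-.146,.03)],[D(.1,-.146,.03),D(.1,.146,.03)],
[D(.025*np.cos(a),.06+.025*np.sin(a),.02) for a in np.linspace(0,6.3,30)],[D(-.13+.018*np.cos(a),-.047+.018*np.sin(a),.045) for a in np.linspace(0,6.3,30)],
[D(-.042+.032*np.cos(a),-.0676+.032*np.sin(a),.052) for a in np.linspace(0,6.3,30)],[D(-.05,.12,.021),D(.05,.12,.021)]]
# open hood tab edge
th=1.75
def H(x,r,h): # r from hinge toward -y, h up
    c_,s_=np.cos(th),np.sin(th); return D(x,.12-(r*c_-h*s_),.021+r*s_+h*c_)
L.append([H(-.035,.15,.008),H(.035,.15,.008),H(.035,.106,.008),H(-.035,.106,.008)])
print('tab',H(0,.135,.012),'tip',H(0,.15,.012))
for n,(x0,y0,x1,y1,s) in {'top':(90,100,430,300,2.3),'side':(190,90,400,350,2.3)}.items():
    c=load(n+'0'); im=cv2.resize(cv2.imread(f'pics/{n}0.png'),None,fx=s,fy=s,interpolation=cv2.INTER_CUBIC)
    for l in L: cv2.polylines(im,[np.round((proj(c,l)+.5)*s*8-4).astype(int)],False,(0,0,255),1,cv2.LINE_AA,3)
    cv2.imwrite(f'pics/ov_{n}.png',im[int(y0*s):int(y1*s),int(x0*s):int(x1*s)])
E
```

```text
tab [0.58496372 0.43017546 0.15169915] tip [0.58543402 0.43280744 0.16645894]
```

View pics/ov_top.png

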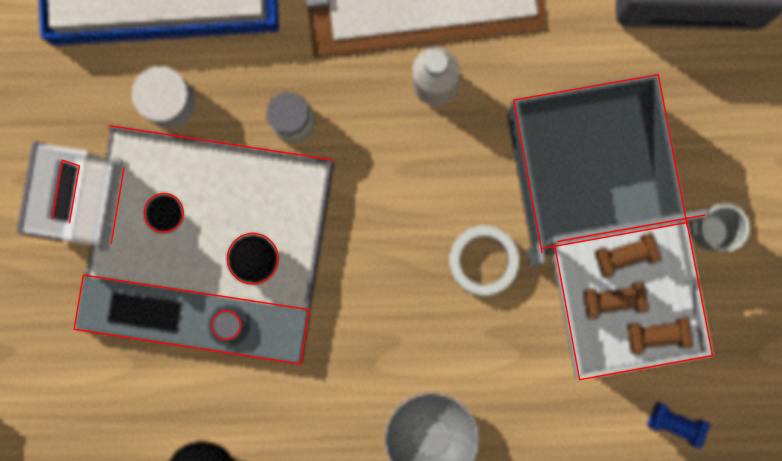

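View pics/ov_side.png

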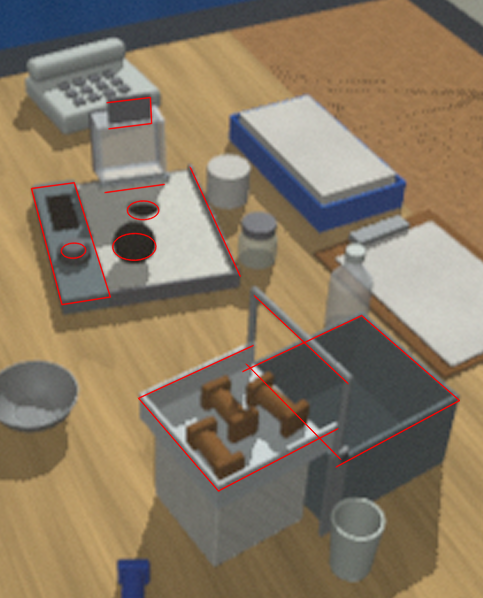

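```bash
python3 - <<'E'
from h import *
c=load('wrist0'); R=cv2.Rodrigues(c['rvec'])[0]; o=-R.T@c['tvec']
s=sense(); print('cam in tool',s['ee_rot'].T@(o-s['tcp_pos']), s['ee_rot'].T@R.T)
for th in (0,.3,.6,.9,1.15): print(th,'TCP',T(.115*np.sin(th)-.0145,0,.13+.115*np.cos(th)-.004).round(3))
print('pre',T(-.05,0,.32), s['tcp_pos'])
E
```

```text
cam in tool [-0.00086774 -0.14757161  0.0790583 ] [[ 9.99999415e-01  1.04295675e-03 -2.86739652e-04]
 [ 5.72295188e-04 -2.85213418e-01  9.58463864e-01]
 [ 9.17854358e-04 -9.58463468e-01 -2.85213848e-01]]
0 TCP [ 0.503 -0.233  0.241]
0.3 TCP [ 0.537 -0.227  0.236]
0.6 TCP [ 0.567 -0.223  0.221]
0.9 TCP [ 0.592 -0.219  0.197]
1.15 TCP [ 0.607 -0.217  0.173]
pre [ 0.468085 -0.23792   0.32    ] [0.15073985 0.6061093  0.23568992]
```

Emit:
carry_out(
  steps=[
    [[6,-4,6,0,0,0],[12,-8,10,0,0,0.1],[18,-13,10,0,0,0.2],[24,-18,10,0,0,0.3],[29,-22,10,0,0,0.4],[31,-27,10,0,0,0.4],[33,-33,10,0,0,0.4],[34,-39,10,0,0,0.4],[35,-45,10,0,0,0.4],[35,-51,10,0,0,0.4],[35,-57,10,0,0,0.4],[35,-63,10,0,0,0.4],[34,-69,10,0,0,0.4],[33,-75,9,0,0,0.4],[32,-80,8.5,0,0,0.4],[31.7,-84.5,8.3,0,0,0.4],[31.7,-84.5,8.3,0,0,0.4],[31.7,-84.5,8.3,0,0,0.4]],
  ],
  fingers=255,
)

```text
time_s: 2.4
tcp_pos: [0.4674, -0.2393, 0.319]
ee_rot: [[0.153, -0.001, 0.988], [-0.988, 0.0, 0.153], [-0.001, -1.0, -0.001]]
wrist_force: [0.3, -0.0, 0.3]
gripper_width: 0.005
```

```bash
python3 - <<'E'
from h import *
s=sense();print(s['time_s'],s['tcp_pos'],s['ee_rot'].round(3),s['wrist_force'],s['joints'].round(1),s['gripper_width'])
cap('side','side1');crop('side1',200,130,400,350,3,'s1')
E
```

```text
2.4 [ 0.46744677 -0.23925326  0.31897207] [[ 0.153 -0.001  0.988]
 [-0.988  0.     0.153]
 [-0.001 -1.    -0.001]] [ 0.30524559 -0.01136511  0.30080073] [ -9.4   9.4  -5.2  -0.  -75.5 108.2] 0.005205991226834707
```

View pics/s1.png

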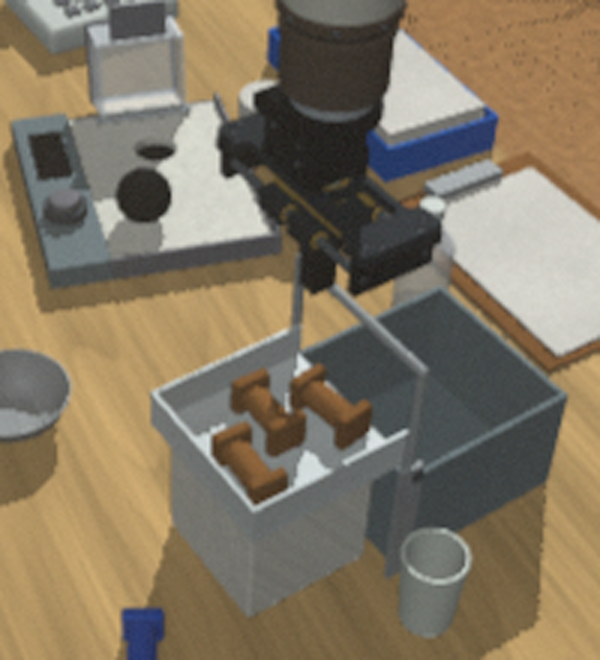

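Emit:
carry_out(
  steps=[
    [[0,0,-4,0,0,0],[0,0,-7.9,0,0,0],[0,0,-7.9,0,0,0],[2,0.3,-7.9,0,0,0],[3.46,0.53,-7.9,0,0,0],[4.2,0.65,-7.9,0,0,0],[4.94,0.76,-8.1,0,0,0],[6,0.92,-8.2,0,0,0],[6.92,1.07,-8.4,0,0,0],[7.7,1.2,-8.7,0,0,0],[8.4,1.3,-9,0,0,0],[9.2,1.4,-9.4,0,0,0],[9.88,1.52,-9.9,0,0,0],[10.5,1.62,-10.4,0,0,0],[11.17,1.72,-10.9,0,0,0]],
  ],
)

```text
time_s: 4.32
tcp_pos: [0.5799, -0.2212, 0.2099]
ee_rot: [[0.155, -0.0, 0.988], [-0.988, 0.0, 0.155], [-0.0, -1.0, -0.0]]
wrist_force: [-3.3, -1.4, 1.2]
gripper_width: 0.009
```

```bash
python3 - <<'E'
from h import *
cap('side','side2');crop('side2',200,130,400,350,3,'s2')
E
```

```text
(no output)
```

View pics/s2.png

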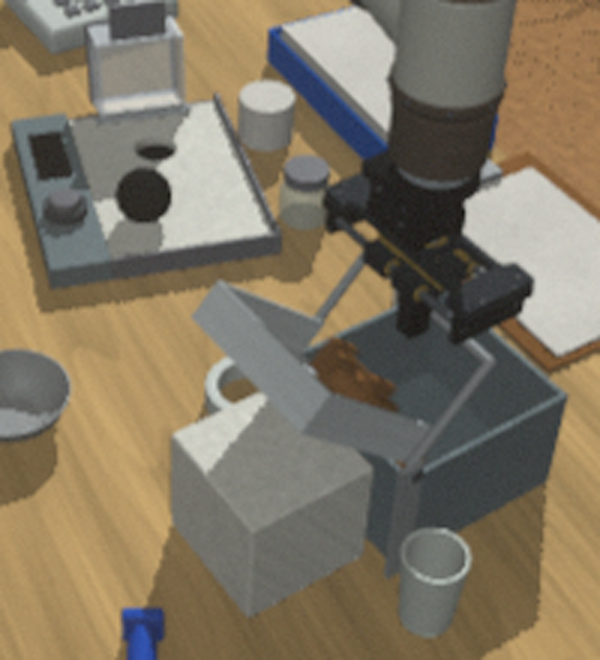

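Emit:
carry_out(
  steps=[
    [[0.7,0.1,-0.7,0,0,0],[1.2,0.18,-1.3,0,0,0],[1.6,0.25,-1.9,0,0,0],[2,0.3,-2.5,0,0,0],[2.4,0.37,-3.1,0,0,0],[2.7,0.42,-3.7,0,0,0],[2.8,0.43,-4,0,0,0],[2.8,0.43,-4,0,0,0],[2.8,0.43,-4,0,0,0],[2.8,0.43,-4,0,0,0],[2.8,0.43,-4,0,0,0],[2.8,0.43,-4,0,0,0],[2.8,0.43,-4,0,0,0],[2.8,0.43,-4,0,0,0],[2.8,0.43,-4,0,0,0],[2.8,0.43,-4,0,0,0]],
  ],
)

```text
time_s: 6.38
tcp_pos: [0.6076, -0.217, 0.1706]
ee_rot: [[0.156, 0.0, 0.988], [-0.988, -0.0, 0.156], [0.0, -1.0, 0.0]]
wrist_force: [-0.7, 0.9, -0.0]
gripper_width: 0.005
```

```bash
python3 - <<'E'
from h import *
cap('side','side3');crop('side3',200,130,400,350,2.5,'s3')
cap('top','top3');crop('top3',290,110,430,280,3.3,'t3')
E
```

```text
(no output)
```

View pics/s3.png

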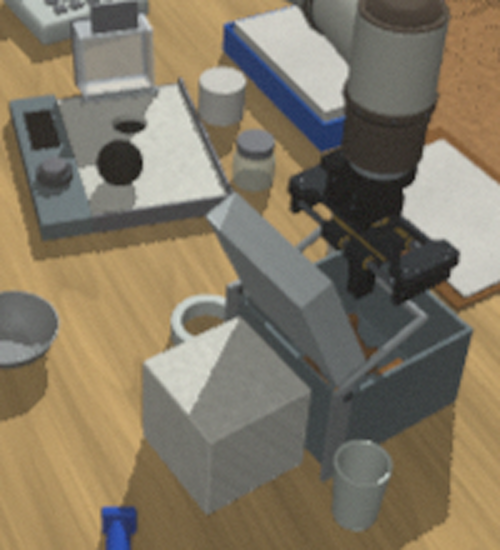

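View pics/t3.png

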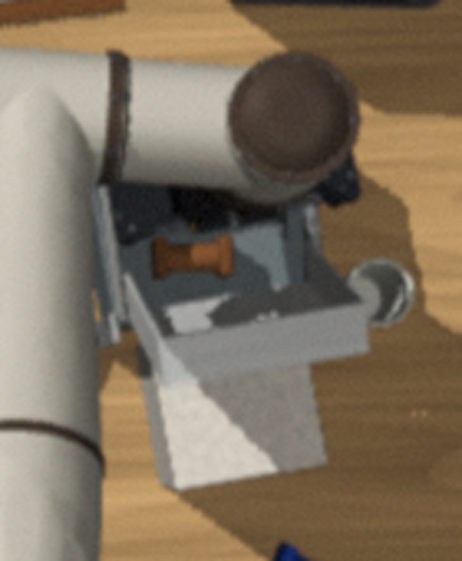

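Emit:
carry_out(
  steps=[
    [[-0.8,-0.12,1.5,0,0,0],[-1.6,-0.25,2.7,0,0,0],[-2.8,-0.43,4,0,0,0],[-4.1,-0.63,5,0,0,0],[-5.6,-0.85,5.9,0,0,0],[-7,-1.08,6.5,0,0,0],[-8.5,-1.3,6.8,0,0,0],[-10,-1.54,7,0,0,0],[-12,-1.85,7,0,0,0],[-14,-2.15,7,0,0,0],[-15,-2.3,7,0,0,0],[-15,-2.3,11,0,0,0],[-15,-2.3,17,0,0,0],[-15,-1.3,19,0,0,0],[-15,4,19,0,0,0],[-15,10,19,0,0,0],[-15,16,19,0,0,0],[-15,22,19,0,0,0],[-15,28,19,0,0,0]],
  ],
)

```text
time_s: 8.85
tcp_pos: [0.4572, 0.0649, 0.3607]
ee_rot: [[0.156, 0.001, 0.988], [-0.988, 0.0, 0.156], [-0.0, -1.0, 0.001]]
wrist_force: [0.5, -0.1, -0.3]
gripper_width: 0.003
```

```bash
python3 - <<'E'
from h import *
cap('side','side4');crop('side4',200,130,400,350,2.5,'s4')
cap('top','top4');crop('top4',290,110,430,280,3.3,'t4')
E
```

```text
(no output)
```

View pics/s4.png

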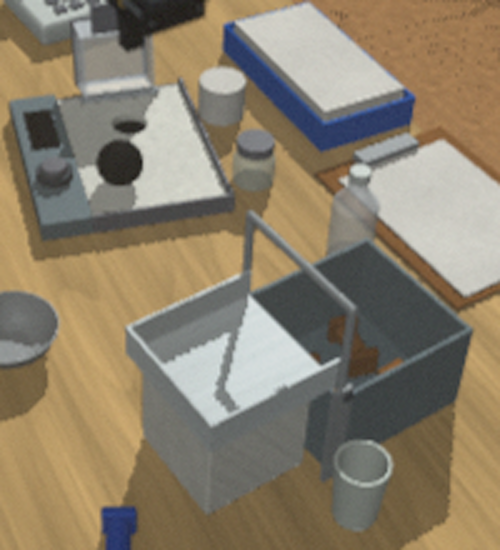

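View pics/t4.png

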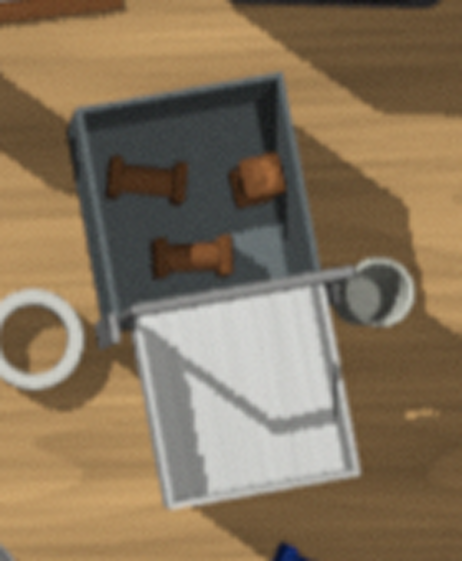

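```bash
python3 - <<'E'
from h import *
crop('top4',90,130,260,270,4.5,'t4b')
b=D(-.0422,-.0676,0); p=D(0,.06,0); u=(p-b)/np.linalg.norm(p-b); print('u',u,np.linalg.norm(p-b),np.degrees(np.arctan2(u[1],u[0])))
print('start',b-.065*u,'contact',b-.0345*u,'end',p-.0345*u)
s=sense();print(s['tcp_pos'],s['joints'].round(1))
E
```

```text
u [0.47610396 0.879389   0.        ] 0.13439610883147618 61.568746701244805
start [0.47316672 0.16045325 0.        ] contact [0.48768789 0.18727462 0.        ] end [0.55167441 0.30546108 0.        ]
[0.45739087 0.06741645 0.36013656] [ 28.6   1.9  -8.   -0.  -80.1  70.8]
```

View pics/t4b.png

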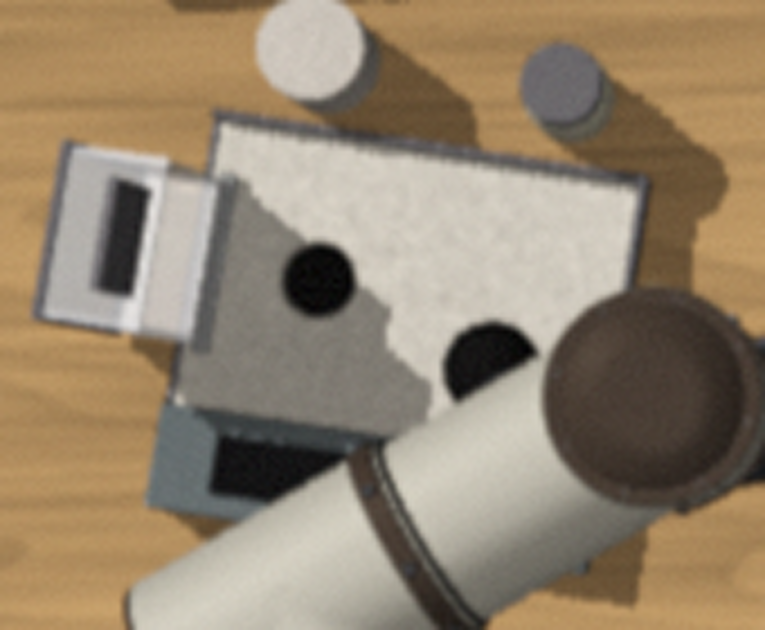

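Emit:
carry_out(
  steps=[
    [[0.5,3,0,0,0,0.18],[1,6,0,0,0,0.36],[1.5,9.7,-5,0,0,0.54],[1.5,9.7,-10,0,0,0.72],[1.5,9.7,-15,0,0,0.92],[1.5,9.7,-19,0,0,0.92],[1.5,9.7,-23,0,0,0.92],[1.5,9.7,-23,0,0,0.92]],
  ],
  fingers=138,
)

```text
time_s: 9.95
tcp_pos: [0.4708, 0.1582, 0.128]
ee_rot: [[0.88, -0.006, 0.475], [-0.475, -0.004, 0.88], [-0.003, -1.0, -0.007]]
wrist_force: [-0.0, 0.2, 0.8]
gripper_width: 0.455
```

```bash
python3 - <<'E'
from h import *
s=sense();print(s['tcp_pos'],s['joints'].round(1),s['gripper_width'])
cap('side','side5');crop('side5',190,90,330,240,4,'s5')
cap('wrist','w5')
E
```

```text
[0.47084091 0.15822873 0.12796074] [ 37.3  16.4 -25.6  -0.  -48.5 114.3] 0.4545498461463681
```

View pics/s5.png

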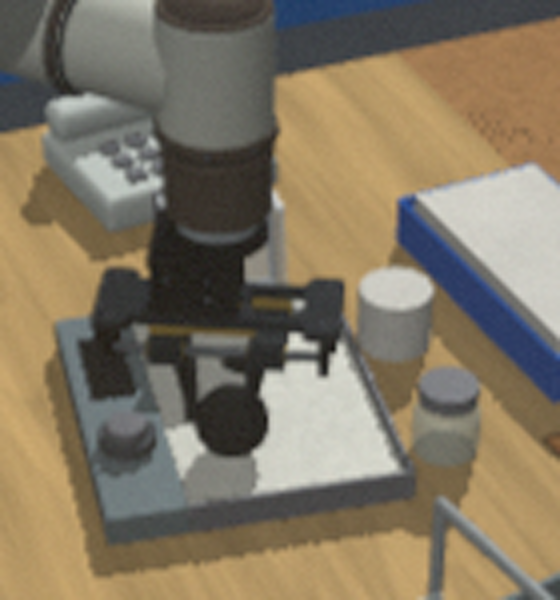

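View pics/w5.png

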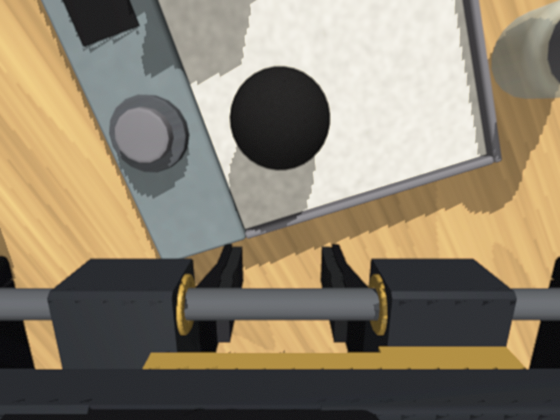

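Emit:
carry_out(
  steps=[
    [[0,0,-4,0,0,0],[0,0,-7,0,0,0],[0,0,-7,0,0,0],[0.6,1.1,-7,0,0,0],[1.1,2,-7,0,0,0],[1.3,2.5,-7,0,0,0],[1.5,2.8,-7,0,0,0],[1.8,3.3,-7,0,0,0],[2.1,3.9,-7,0,0,0],[2.4,4.5,-7,0,0,0],[2.8,5.1,-7,0,0,0],[3.1,5.7,-7,0,0,0],[3.4,6.3,-7,0,0,0],[3.8,7,-7,0,0,0],[4.1,7.6,-7,0,0,0],[4.4,8.2,-7,0,0,0],[4.7,8.8,-7,0,0,0]],
  ],
)

```text
time_s: 12.18
tcp_pos: [0.5197, 0.2484, 0.0605]
ee_rot: [[0.88, -0.0, 0.475], [-0.475, -0.0, 0.88], [-0.0, -1.0, -0.0]]
wrist_force: [-0.6, 0.5, 0.6]
gripper_width: 0.457
```

```bash
python3 - <<'E'
from h import *
s=sense();print(s['tcp_pos'],s['joints'].round(1),s['gripper_width'])
cap('side','side6');crop('side6',190,90,330,240,4,'s6')
cap('wrist','w6')
E
```

```text
[0.51968795 0.24837539 0.06052385] [ 41.7  27.9 -18.8  -0.  -43.3 110. ] 0.45691993579177037
```

View pics/s6.png

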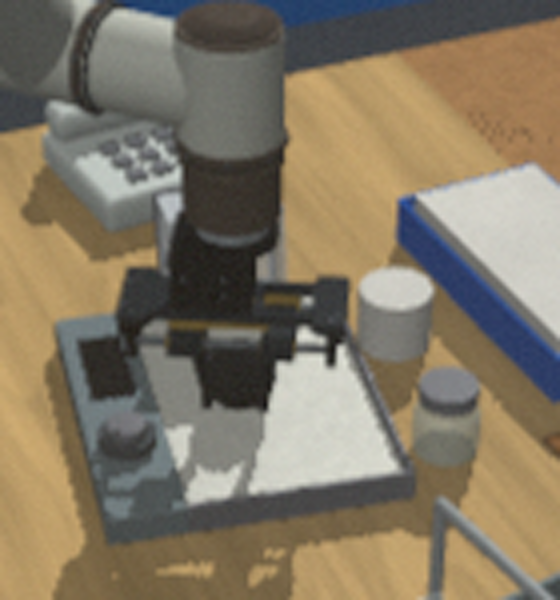

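View pics/w6.png

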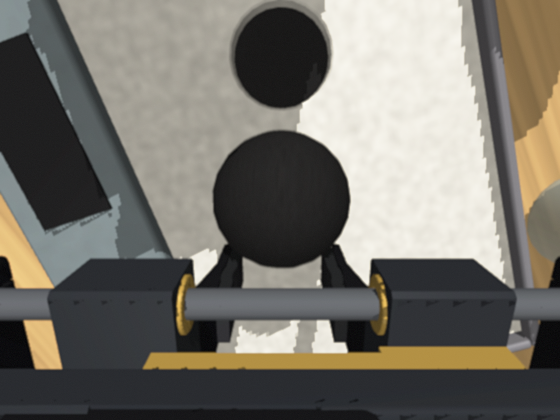

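Emit:
carry_out(
  steps=[
    [[0.2,0.5,0,0,0,0],[0.5,0.9,0,0,0,0],[0.7,1.4,0,0,0,0],[1,1.8,0,0,0,0],[1.2,2.2,0,0,0,0],[1.4,2.6,0,0,0,0],[1.7,3.1,0,0,0,0],[1.9,3.5,0,0,0,0],[2.1,3.9,0,0,0,0],[2.3,4.2,0,0,0,0],[2.5,4.6,0,0,0,0],[2.7,4.9,0,0,0,0],[2.8,5.2,0,0,0,0],[2.9,5.4,0,0,0,0],[2.9,5.4,0,0,0,0]],
  ],
)

```text
time_s: 14.15
tcp_pos: [0.5486, 0.3021, 0.0605]
ee_rot: [[0.88, 0.0, 0.475], [-0.475, 0.0, 0.88], [0.0, -1.0, 0.0]]
wrist_force: [0.0, 0.0, 0.3]
gripper_width: 0.459
```

```bash
python3 - <<'E'
from h import *
c=cap('wrist','w7')
E
```

```text
(no output)
```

View pics/w7.png

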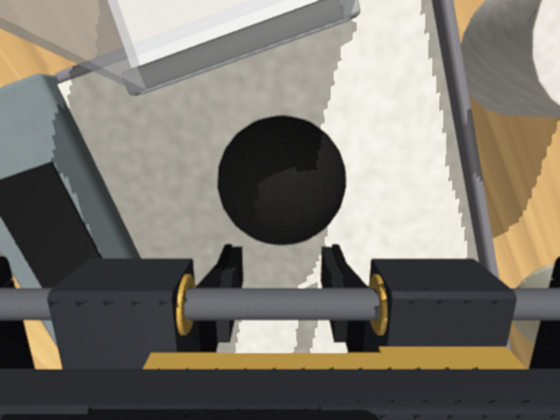

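Emit:
carry_out(
  steps=[
    [[-1.2,-2.2,0,0,0,0],[-1.5,-2.8,3,0,0,0],[-1.5,-2.8,9,0,0,0],[-1.5,-2.8,15,0,0,0.1],[-1.5,-2.8,21,0,0,0.2],[0,0,24,0,0,0.32],[1.5,5.5,24,0,0,0.32],[3,11,24,0,0,0.32],[4.3,16.6,24,0,0,0.32],[4.3,16.6,24,0,0,0.32],[4.3,16.6,20,0,0,0.32],[4.3,16.6,20,0,0,0.32]],
  ],
  fingers=255,
)

```text
time_s: 15.7
tcp_pos: [0.59, 0.4662, 0.2567]
ee_rot: [[0.985, -0.006, 0.174], [-0.174, -0.006, 0.985], [-0.005, -1.0, -0.007]]
wrist_force: [0.7, -0.6, 0.3]
gripper_width: 0.005
```

```bash
python3 - <<'E'
from h import *
s=sense();print(s['tcp_pos'],s['joints'].round(1),s['gripper_width'],D(0,.195,.261))
cap('side','side8');crop('side8',150,50,330,240,3,'s8')
cap('top','top8');crop('top8',60,110,260,270,3.5,'t8')
c=load('w7');print(proj(c,[D(0,.06,.04)]))
E
```

```text
[0.59002273 0.4661779  0.2566651 ] [ 5.060e+01  3.480e+01  2.450e+01 -1.000e-01 -8.020e+01  1.194e+02] 0.005341234428585317 [0.5918465 0.468694  0.261    ]
[[282.8065209  189.16209959]]
```

View pics/s8.png

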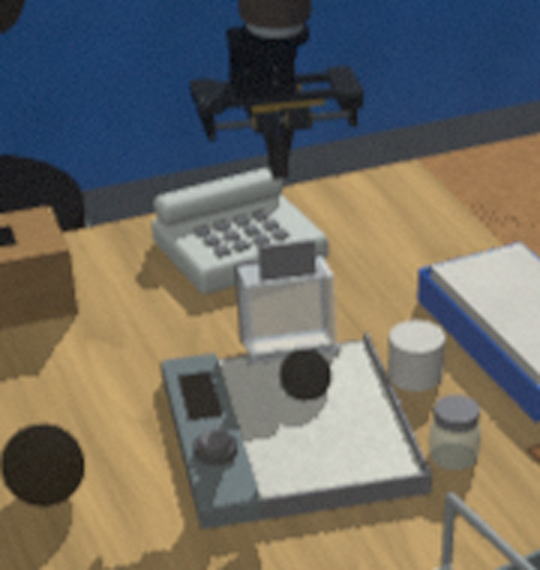

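View pics/t8.png

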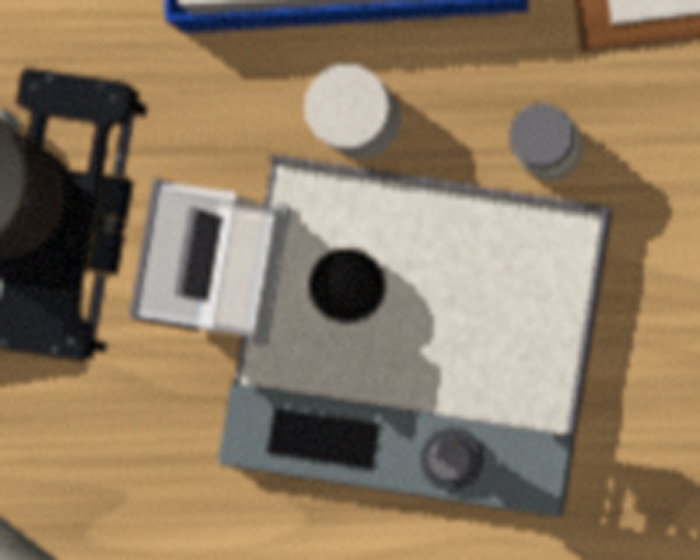

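```bash
python3 - <<'E'
from h import *
for n in('top8','side8'):
    c=load(n);
    for P in (D(0,.06,.04),D(0,.06,.052)): 
        q=proj(c,[P])[0]; print(n,q)
    g=c['image'].max(2); m=(g<45).astype(np.uint8); k,l,st,ce=cv2.connectedComponentsWithStats(m)
    for i in range(1,k):
        if np.linalg.norm(ce[i]-q)<12 and st[i,4]>50: print('blob',ce[i],st[i])
c=load('top8')
for z in(.04,): print(onz(c,60+347/3.5-.4,110+285/3.5-.4,z), D(0,.06,.04))
E
```

```text
top8 [158.80937934 190.99844368]
top8 [157.92460208 190.63121188]
blob [158.72923077 191.21230769] [149 182  21  20 325]
side8 [251.19974893 176.06167689]
side8 [251.16324916 173.37936976]
[0.56801594 0.3359957  0.04      ] [0.5681 0.3358 0.04  ]
```

Emit:
carry_out(
  steps=[
    [[0,0,-5,0,0,0],[0,0,-9.9,0,0,0],[0,0,-9.9,0,0,0],[-0.3,-1.6,-9.9,0,0,0],[-0.6,-3.2,-9.9,0,0,0],[-0.75,-4.2,-9.9,0,0,0],[-0.95,-5.2,-9.9,0,0,0],[-1.1,-6.2,-9.9,0,0,0],[-1.3,-7.2,-9.9,0,0,0],[-1.5,-8.5,-9.8,0,0,0],[-1.76,-9.8,-9.7,0,0,0]],
  ],
)

```text
time_s: 17.18
tcp_pos: [0.5736, 0.3689, 0.1632]
ee_rot: [[0.985, -0.001, 0.174], [-0.174, -0.001, 0.985], [-0.001, -1.0, -0.001]]
wrist_force: [-0.2, 0.3, 0.9]
gripper_width: 0.006
```

```bash
python3 - <<'E'
from h import *
cap('side','side9');crop('side9',150,50,330,240,3,'s9')
E
```

```text
(no output)
```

View pics/s9.png

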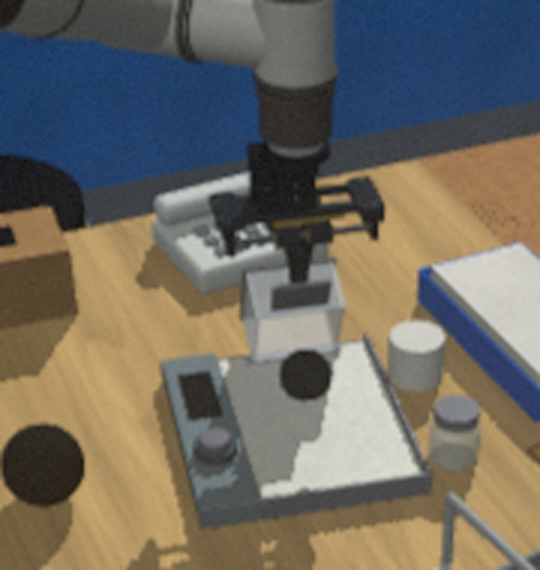

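Emit:
carry_out(
  steps=[
    [[-0.23,-1.3,-0.2,0,0,0],[-0.46,-2.6,-0.5,0,0,0],[-0.66,-3.7,-1.1,0,0,0],[-0.87,-4.9,-1.9,0,0,0],[-1.06,-5.9,-2.9,0,0,0],[-1.24,-6.9,-3.8,0,0,0],[-1.4,-7.6,-4.5,0,0,0],[-1.4,-7.6,-4.5,0,0,0],[-1.4,-7.6,0,0,0,0],[-1.4,-7.6,6,0,0,0],[-3,-10,10,0,0,0],[-6,-12,10,0,0,0],[-10,-12,10,0,0,0]],
  ],
)

```text
time_s: 18.85
tcp_pos: [0.4737, 0.2495, 0.2646]
ee_rot: [[0.984, 0.002, 0.176], [-0.176, 0.002, 0.984], [0.002, -1.0, 0.002]]
wrist_force: [-0.6, 0.4, 0.6]
gripper_width: 0.007
```

```bash
python3 - <<'E'
from h import *
s=sense();print(s['tcp_pos'])
cap('side','side10');crop('side10',150,50,330,240,3,'s10')
print('btn',D(-.130,-.047,.045))
E
```

```text
[0.47369339 0.24946719 0.2646314 ]
btn [0.4213067 0.2533362 0.045    ]
```

View pics/s10.png

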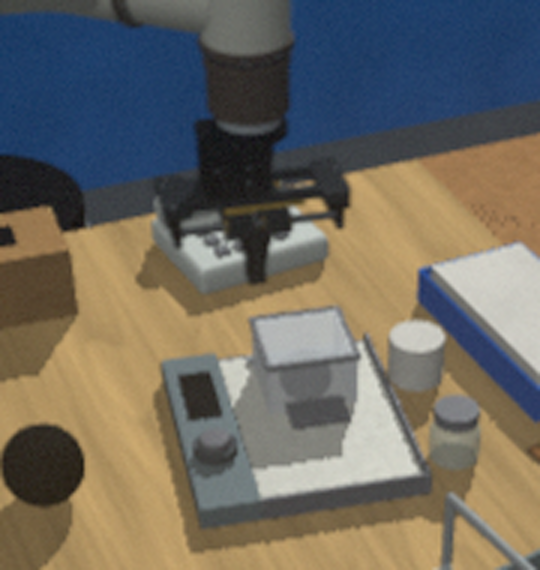

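```bash
python3 - <<'E'
from h import *
from math import *
def box(th):
    def H(x,r,h): return D(x,.12-(r*cos(th)-h*sin(th)),.021+r*sin(th)+h*cos(th))
    return [[H(-.054,0,.07),H(.054,0,.07),H(.054,.104,.07),H(-.054,.104,.07),H(-.054,0,.07)],[H(-.035,.106,.016),H(-.035,.15,.016),H(.035,.15,.016),H(.035,.106,.016)]]
n='side10';c=load(n);s=4
im=cv2.resize(cv2.imread(f'pics/{n}.png'),None,fx=s,fy=s,interpolation=cv2.INTER_CUBIC)
L=box(0)
for z in (.045,.05,.055): L.append([D(-.13+.018*cos(a),-.047+.018*sin(a),z) for a in np.linspace(0,6.3,40)])
for l in L: cv2.polylines(im,[np.round(((proj(c,l)+.5)*s-.5)*8).astype(int)],False,(0,0,255),1,cv2.LINE_AA,3)
cv2.imwrite('pics/ov10.png',im[140*s:240*s,195*s:300*s])
E
```

```text
(no output)
```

View pics/ov10.png

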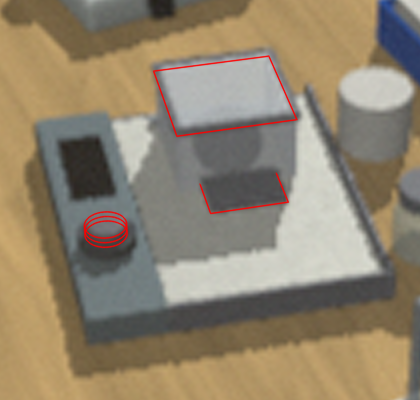

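Emit:
carry_out(
  steps=[
    [[-5.3,0.3,0,0,0,0],[-5.3,0.3,-6,0,0,0],[-5.3,0.3,-12,0,0,0],[-5.3,0.3,-17,0,0,0],[-5.3,0.3,-18.9,0,0,0],[-5.3,0.3,-18.9,0,0,0],[-5.3,0.3,-18.9,0,0,0]],
  ],
)

```text
time_s: 19.77
tcp_pos: [0.4218, 0.254, 0.0757]
ee_rot: [[0.985, 0.002, 0.173], [-0.173, 0.002, 0.985], [0.002, -1.0, 0.002]]
wrist_force: [-0.3, -0.5, 0.9]
gripper_width: 0.003
```

```bash
python3 - <<'E'
from h import *
s=sense();print(s['tcp_pos'],s['wrist_force'])
cap('side','side11');crop('side11',180,90,320,230,4,'s11')
E
```

```text
[0.42185    0.25403543 0.07571966] [-0.26103908 -0.46065943  0.89990244]
```

View pics/s11.png

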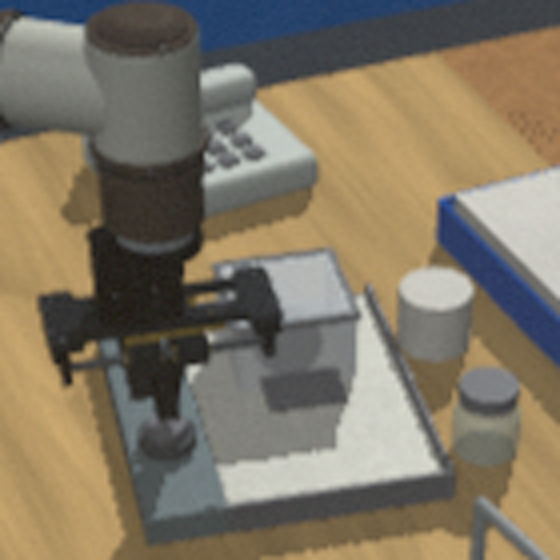

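Emit:
carry_out(
  steps=[
    [[0,0,-0.4,0,0,0],[0,0,-0.8,0,0,0],[0,0,-1.2,0,0,0],[0,0,-1.5,0,0,0],[0,0,-1.5,0,0,0]],
  ],
)

```text
time_s: 20.45
tcp_pos: [0.4212, 0.2532, 0.0603]
ee_rot: [[0.985, 0.001, 0.173], [-0.173, 0.0, 0.985], [0.001, -1.0, 0.0]]
wrist_force: [-2.7, -1.0, 8.6]
gripper_width: 0.007
```

Emit:
carry_out(
  steps=[
    [[0,0,-0.1,0,0,0],[0,0,-0.1,0,0,0]],
  ],
)

```text
time_s: 20.7
tcp_pos: [0.4212, 0.2532, 0.0602]
ee_rot: [[0.985, 0.001, 0.173], [-0.173, 0.0, 0.985], [0.001, -1.0, 0.0]]
wrist_force: [-3.6, -1.7, 14.4]
gripper_width: 0.005
```

```bash
python3 - <<'E'
from h import *
cap('side','side12');crop('side12',200,150,260,215,9,'s12')
crop('side0',200,150,260,215,9,'s0b')
a=cv2.imread('pics/s12.png');b=cv2.imread('pics/s0b.png');cv2.imwrite('pics/cmp.png',cv2.resize(np.hstack([b,a]),None,fx=.72,fy=.72))
cap('wrist','w12')
E
```

```text
(no output)
```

View pics/cmp.png

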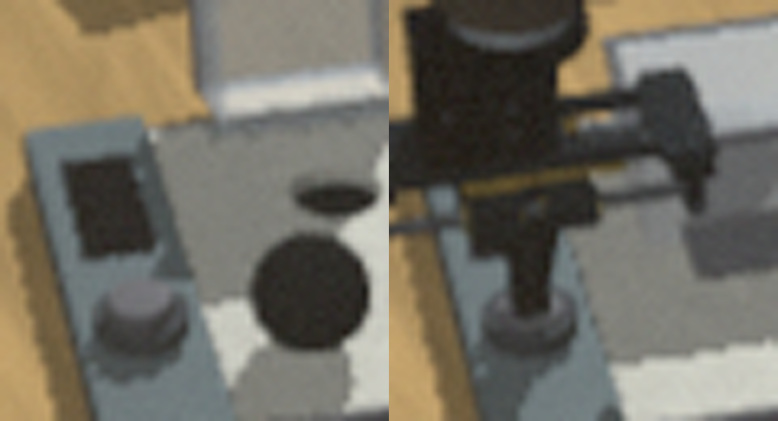

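View pics/w12.png

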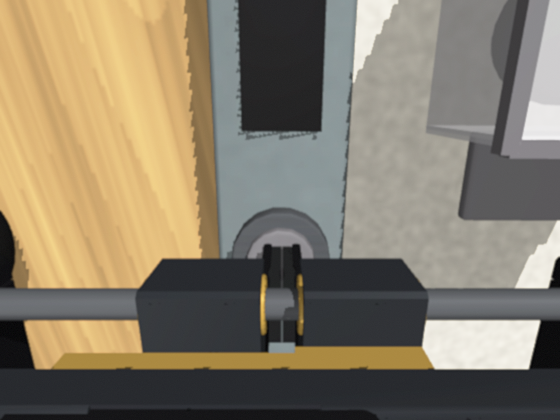

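Emit:
carry_out(
  steps=[
    [[0,0,-0.05,0,0,0],[0,0,0.5,0,0,0],[0,0,1.5,0,0,0],[0,0,6,0,0,0],[0,0,12,0,0,0],[-3,0,18,0,0,0],[-5,-6,20,0,0,0],[-5,-12,20,0,0,0],[-5,-18,20,0,0,0],[-5,-24,20,0,0,0],[-5,-24,20,0,0,0],[-5,-24,20,0,0,0]],
  ],
)

```text
time_s: 22.3
tcp_pos: [0.3709, 0.0128, 0.2585]
ee_rot: [[0.985, -0.0, 0.175], [-0.175, 0.0, 0.985], [-0.0, -1.0, 0.0]]
wrist_force: [0.3, -0.1, -0.5]
gripper_width: 0.006
```

```bash
python3 - <<'E'
from h import *
s=sense();print(s['tcp_pos'],s['wrist_force'],s['joint_velocities'].round(2))
cap('side','side13');cap('top','top13');crop('side13',180,90,400,350,2.3,'s13')
E
```

```text
[0.37088095 0.01282691 0.25851949] [ 0.28439647 -0.09162333 -0.51786114] [2.12 0.48 0.41 0.14 0.03 0.06]
```

View pics/s13.png

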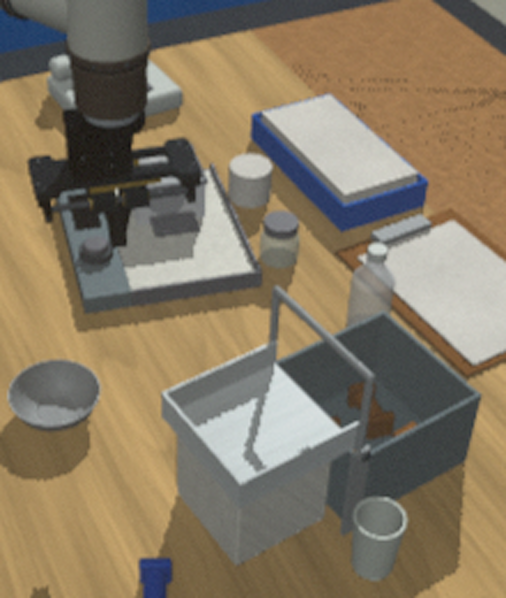

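View pics/top13.png

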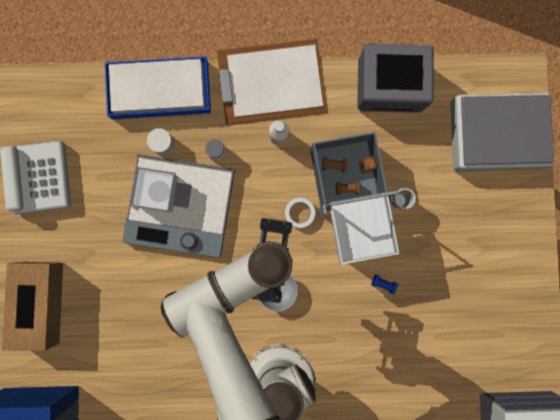

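```bash
python3 -c "
from h import *
print(ticket.finish_job())"
```

```text
the job is handed in; nothing more can be done
None
```

I did the whole job in the order asked and handed it in at about 22.5 s of robot time, well under the 67 s limit.

- **Tray and grips:** I tipped the tray by its bar to about 1.15 rad, held it there for over a second, then let it back. Pictures show all three wooden grips in the hopper and the tray empty and level.
- **Ball:** I nudged it across the deck with the half-open fingers. Its measured position agrees with the pocket centre to within a millimetre, seated on the rim.
- **Hood:** I pushed the tab over until the hood fell shut on its own. The picture fits the shut position, apart from a few pixels on the far edge in the view taken just after it fell. In the later views it looks shut, with the ball under it.
- **Start button:** I pressed it only after the hood was shut. The force rose from 8.6 N to 14.4 N with no further travel, so it was at its stop (fully down takes 5 N). It looked raised again after release, though the gripper partly hid it in that view.
- **Other things on the table:** The tape, cup, jar, roll, gel bottle, blue look-alike and large black ball look where they were in the last top view. The arm is clear of everything.

No check failed, but I inferred the full button press from force and position because its travel cannot be read directly.

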